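Key machine: free the carriage, pull it out to the index and hold it

TASK

On the key-cutting machine, pull the lock pin at the carriage's side up to its stop and leave it up. Then pull the sprung carriage out by its upright knob until its pointer lines up with the index on the graduated bar, and keep it there: finish while still holding the carriage lined up, because its spring pulls it back if let go. Leave the index where it is set, and do not disturb the things lying around.

Things in the scene. Friction and masses are not known exactly. Their poses are not given: they have to be found in the camera images.
- machine: low black key-cutting machine, casting 300 x 260 x 40 mm, fixed to the table; origin at the centre of its underside; its x axis runs from the front (nearest the robot) to the rear, y to its left, z up. At the rear a grey motor drum, up to 124 mm above the table (x from +76 to +148 mm, y within 75 mm of the middle). The carriage rides on two rods along x in the middle. No part of the machine but the lock pin is more than 131 mm above the table.
- lock_knob (a point): centre of the lock pin's bare aluminium knob (round, upright axis, 24 mm across, 26 mm tall), 125 mm above the table when the pin is down, right of the carriage at machine x = -26, y = -92 mm. The knob's underside stands 10 mm over the steel bracket (30 mm along x, 40 mm along y, top 102 mm above the table); under the knob a 10 mm steel pin. Axes as the machine's.
- lock_pin (a joint): lift of the lock pin in m: 0 down (its tip then stands 1 mm in front of a lug of the carriage and blocks it), 0.020 at its upper stop, where the carriage passes under it. A spring (about 2 N) and a friction collar (5 N) act on it: about 7 N lifts it, and it stays where it is left.
- pull_knob (a point): centre of the carriage's black pull knob (round, upright axis, 22 mm across, 34 mm tall, from 96 to 130 mm above the table, on a 12 mm stem), in the middle of the front part of the carriage. The carriage is a steel block 90 x 120 mm, its top 80 mm above the table; behind the knob two key vises, up to 116 mm above the table, begin 39 mm behind the knob's axis and leave a 40 mm gap between them. Moves with the carriage; axes as the machine's.
- carriage (a joint): travel of the carriage in m towards the machine's front (along machine -x): 0 home, 0.080 at its end stop. A return spring pulls it home with 3 N at 0, plus 1 N for each 10 mm (about 8 N at 50 mm). It can move only when the lock pin is up.
- pointer_tip (a point): tip of the carriage's pointer: a steel blade 4 mm thick that sticks out of the carriage's left side (+y) level with the pull knob, top 80 mm above the table. This point is at the end of the blade on its top face, in the middle of its thickness, and moves with the carriage; axes as the machine's.
- index_tip (a point): tip of the index: a steel slide with an upright blade 4 mm thick, set by stiff friction on the aluminium graduated bar along the machine's left side, 30 to 56 mm in front of the pointer's home place. This point is at the blade's inner end on its top face, 80 mm above the table; when lined up the pointer tip is beside it (2 mm gap along y, same machine x). Axes as the machine's.
- blank_a: bystander: brass key blank, 56 x 26 x 4 mm, lying on the machine's casting at its right front
- blank_b: bystander: brass key blank, 56 x 26 x 4 mm, on the table left of the machine
- padlock: bystander: brass padlock lying flat, 50 mm wide, 22 mm high
- lock_barrel: bystander: brass lock barrel, 62 mm long, 31 mm high, on the table right of the machine
- brush: bystander: small brush lying on the table
- screwdriver: bystander: screwdriver lying on the table
- oil_bottle: bystander: white bottle, 44 mm across, 110 mm high
- blank_tray: bystander: open grey tray 140 x 90 x 30 mm

How it is judged:
By the outcome, as a careful person would: the job done as asked, in the order asked, and still so for the second after the job is handed in, while the arm keeps its last pose, push and grip.
It also fails if it takes over 48 s, if anything falls off the work surface, if the arm or the gripper's body presses on something with over 40 N, if the wrist force passes 120 N, or if a joint passes its speed limit or range.

ROBOT

A 6-joint arm with a two-finger parallel gripper is mounted at the origin on the work surface. World frame = base frame: x ahead of the robot, y to its left, z up, the work surface at z = 0. Lengths are in m, angles in rad, forces in N, time in s.
With the tool pointing down it reaches from about 0.375 to 0.9 m from the base axis. Payload 3.1 kg.
Tool frame: the origin (TCP) lies where the fingers leave the gripper's body, on its centre line; the fingertips stand 73 mm ahead of it and the grasp point (between the pads) lies 54 mm ahead of it; z points along the fingers, y is the line along which they close (so a half turn about z gives the same grasp; the last joint's range is limited). The gripper opens to 85 mm and grips with 20 to 120 N. Pads are 22 mm wide; open, the fingers measure 114 mm over their backs; the gripper's body (76 mm by 85 mm) begins 54 mm behind the grasp point. The pads swing forward as they close: fully open they stand 13 mm farther back than shut.
Start: joints at [1.115, 0.527, 1.433, -0, 1.181, -0.178], TCP at [0.171, 0.601, 0.304] pointing down, gripper open.
Joint ranges: [-3.08, 3.08], [-0.75, 2.2], [0.22, 2.44], [-1.43, 4.57], [0, 2.65], [-2.85, 2.85]. Speed limits (rad/s): [2.79, 2.79, 3.14, 3.14, 3.14, 3.14].

INTERFACE

Orientations are given as a unit quaternion [x, y, z, w].
In Python, from station import manip gives the robot as it stands.
- The arm moves only by the tool step_arm, never from a script. Its argument "moves" is one flat list of numbers, 5 for each row, row after row: the opening, from 0 (shut) to 1 (fully open), then the shift along the world's x, y, z scaled (see below), then the turn about the world's z scaled (see below). In form: [fingers, x, y, z, yaw, fingers, x, y, z, yaw, ...]. A call has 1 to 12 rows; each row is the pose to reach, as a shift and turn from the pose commanded when the call began, turning the shorter way round; what a row does not reach only later rows make up. The controller multiplies each number of a shift by 200 mm and each number of a turn by pi rad. A row lasts 1/8 s, in which the tool goes at most 62.5 mm and 10.7 degrees, less where a joint would pass 70% of its speed; a pose out of reach is approached as far as the arm can. A call with a number of a shift or a turn outside -1 to 1 is refused whole. A call with a gripper value outside its range is refused whole. The fingers move at their own pace and stop on an object; "grip_force" is the grip in N (left out, the last holds). Time passes only in rows, so rows that repeat a pose let the fingers close. It gives the time, the measured TCP pose, the force, the opening and the grip force at its end, in the units of the state.
- manip.sense(): the state, without advancing time (a new reading comes with each control period).
- manip.snapshot(name): name is "side" or "top"; returns a dict with "color" (420x560x3 uint8, blue, green, red), "z_map" (420x560 float32, m along the optical axis (not along the pixel's ray), 0 where there is no reading), "fovy" (degrees; the focal length in pixels is half the picture's height over the tangent of half this angle, whatever the lens; pixels are square), "cx", "cy" (the principal point, pixels), "k1" (the pictures are not rectified: a ray, as slopes to the right and down, at radius r is drawn at 1 + k1 r^2 times it, then the intrinsics apply), "R" (3x3) and "t" (3): a world point X has camera coordinates R X + t. Camera axes: x right, y down, z forward; pixel columns grow to the right and rows downward; lengths in m; the calibration is good to about 2 mm. A picture is of the moment at which its call begins.
- manip.sign_off(): hands the job in; it is judged then, once.
The state is a dict: "t": time; "q": joint angles; "qd": joint speeds; "tau": joint torques, N m; "tcp_pos": TCP position; "tool_rot": TCP orientation; "force": force on the tool from outside, world axes, zero at the start; "ft_torque": the same for the moment, N m; "finger_gap": opening from 0.0 (shut) to 1.0 (fully open); "gripper_force": force on a finger pad.
Only numpy, scipy, OpenCV 4.12 (cv2) and the standard library are available. Lean on these libraries where they do the work, as an engineer would, in place of code of your own. Each camera call takes 0.05 s, during which the arm holds its last target. There are 200 camera calls.

## Working session

There is one attempt and no reset: what is moved stays moved. The work goes in short steps, Python scripts to look and compute and a tool call to move; the robot and the scene stay as the last step left them, time stands still between calls to the robot, and variables do not carry over. Pictures are saved under pics/ and viewed, at most 10 in all, crops included, and the job is handed in when it is done.

Besides the shell and the picture viewer there is one more tool, called after "Request:" in YAML: its name, and indented under it one key for each argument. step_arm: Moves the arm, as the interface text tells. Its arguments: {"type":"object","properties":{"moves":{"type":"array","items":{"type":"number"}},"grip_force":{"type":"number"}},"required":["moves"]}

```bash
mkdir -p pics
cat > h.py <<'E'
import numpy as np, cv2
from station import manip
def cam(s):
    f=s["color"].shape[0]/2/np.tan(np.radians(s["fovy"])/2)
    return f
def cloud(s):
    H,W=s["z_map"].shape; f=cam(s)
    u,v=np.meshgrid(np.arange(W),np.arange(H))
    K=np.array([[f,0,s["cx"]],[0,f,s["cy"]],[0,0,1.]])
    p=cv2.undistortPoints(np.stack([u,v],-1).reshape(-1,1,2).astype(float),K,np.array([s["k1"],0,0,0,0.])).reshape(H,W,2)
    z=s["z_map"][...,None]
    P=np.concatenate([p*z,z],-1)
    X=(P-np.array(s["t"]))@np.array(s["R"])
    X[s["z_map"]==0]=np.nan
    return X,p
def ray(s,p,u,v,z):
    "world point at height z seen at pixel"
    f=cam(s);K=np.array([[f,0,s["cx"]],[0,f,s["cy"]],[0,0,1.]])
    a,b=cv2.undistortPoints(np.array([[[u,v]]],float),K,np.array([s["k1"],0,0,0,0.]))[0,0]
    R=np.array(s["R"]);t=np.array(s["t"]);d=R.T@[a,b,1];o=-R.T@t
    return o+d*(z-o[2])/d[2]
E
python3 - <<'E'
from h import *
for n in("top","side"):
    s=manip.snapshot(n); cv2.imwrite(f"pics/{n}0.png",s["color"]); np.savez(f"{n}0.npz",**s)
    print(n,s["fovy"],s["cx"],s["cy"],s["k1"],-np.array(s["R"]).T@s["t"])
print(manip.sense())
E
```

```text
top 53.525636373162094 275.269197095871 213.5119109913913 -0.035539698387949695 [0.33355566 0.06919483 1.29240541]
side 43.4700180055116 276.5943031387322 203.97380503872176 -0.06530416288918196 [ 0.02348708 -1.12497073  0.88935038]
{'t': 0.1, 'q': array([ 1.11448783e+00,  5.28393477e-01,  1.43375097e+00, -9.04271873e-06,
        1.18139900e+00, -1.78470268e-01]), 'qd': array([-0.00150942, -0.00387683, -0.0039815 ,  0.00166382, -0.00022352,
       -0.00153007]), 'tau': array([-3.95121197e-04, -4.43305707e+01, -1.78586447e+01, -2.41270873e-04,
        3.91690526e-03, -1.24699707e-06]), 'tcp_pos': array([0.17115892, 0.6005959 , 0.30302625]), 'tool_rot': array([ 1.38470955e-01,  9.90366015e-01, -9.27985953e-04, -3.00437346e-04]), 'force': array([ 0.37150654, -0.2548165 ,  0.09722237]), 'ft_torque': array([-0.01658017,  0.01931347,  0.02191711]), 'gripper_force': 0.0, 'finger_gap': 0.9956941327683764}
```

View pics/top0.png

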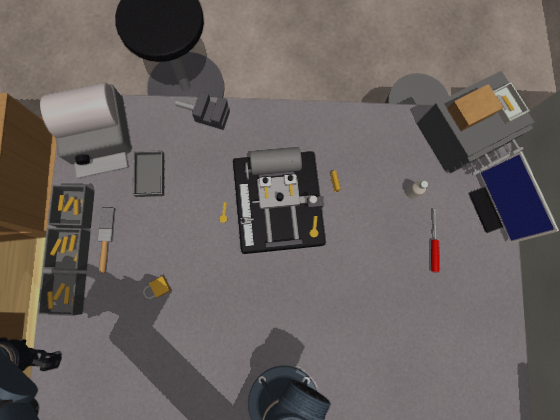

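View pics/side0.png

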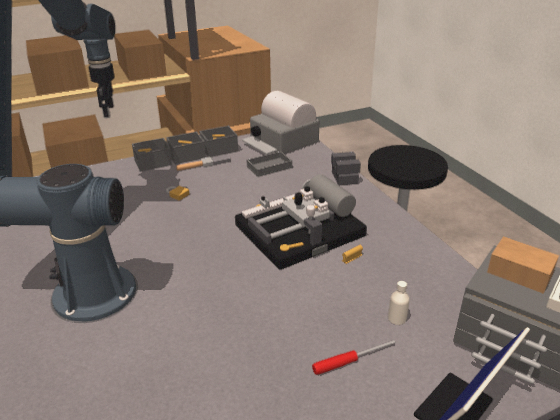

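The top view shows the machine around pixel (280,200): lock knob near (313,200), pull knob near (280,197) and the graduated bar near (247,215). Next I'll fit the casting pose and look at an enlarged crop.

Run:
```python
from h import *
s=dict(np.load("top0.npz")); X,p=cloud(s)
c=s["color"][140:260,225:345]; cv2.imwrite("pics/c1.png",cv2.resize(c,None,fx=5,fy=5,interpolation=cv2.INTER_CUBIC))
sub=np.zeros(X.shape[:2],bool); sub[135:265,222:330]=1
m=sub&(X[...,2]>.025)
# project casting: dark pts at z~.04 and hull
mm=sub&(abs(X[...,2]-.04)<.006)
q=X[mm][:,:2]; r=cv2.minAreaRect((q*1000).astype(np.float32)); print(r,mm.sum(),np.median(X[mm][:,2]))
tab=X[230:260,180:220]; print("table z",np.nanmedian(tab[...,2]))
for lo,hi in((.072,.088),(.095,.14)):
    k=sub&(X[...,2]>lo)&(X[...,2]<hi)
    n,l,st,ce=cv2.connectedComponentsWithStats(k.astype(np.uint8))
    for i in range(1,n):
        if st[i,4]>5: print(lo,st[i],ce[i].round(1),np.median(X[l==i],0).round(4))
```

```text
((596.0279541015625, 24.768951416015625), (299.42486572265625, 260.6252136230469), 7.317006587982178) 4176 0.04009079316119727
table z 0.00012443866952809715
0.072 [248 169   4   4  16] [249.5 170.5] [0.6763 0.1163 0.082 ]
0.072 [276 172   6   1   6] [278.5 172. ] [0.6736 0.0292 0.0843]
0.072 [253 175  50  34 868] [278.1 193.8] [0.6061 0.0316 0.0801]
0.072 [241 218   4   5  14] [242.6 220.1] [0.526  0.131  0.0773]
0.072 [247 218   7   4  12] [249.5 219.3] [0.5292 0.1131 0.0784]
0.095 [ 250  147   52   27 1145] [275.7 159.8] [0.7001 0.039  0.1191]
0.095 [246 163   3  13  22] [246.7 168.3] [0.6777 0.1234 0.1022]
0.095 [284 174  13  11 114] [290.2 179.1] [ 0.6456 -0.0045  0.1057]
0.095 [260 177  12  16 120] [265.2 182.1] [0.6362 0.0685 0.1044]
0.095 [290 190   4   5   9] [291.2 191.9] [ 0.6104 -0.0084  0.096 ]
0.095 [276 193   8   9  53] [279.8 196.5] [0.5893 0.0251 0.1286]
0.095 [307 196  17  12 135] [315.8 201.8] [ 0.5785 -0.0847  0.1027]
```

View pics/c1.png

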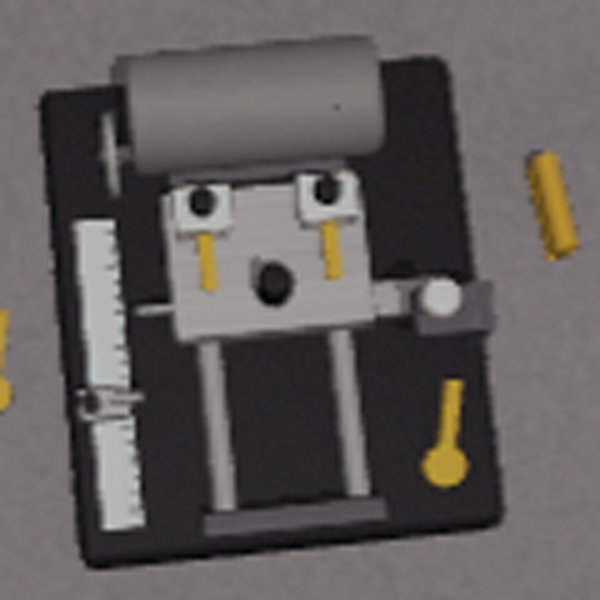

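The crop shows the pull knob at (273,284), lock knob at (440,297), pointer end at (137,310) and index blade inner end at about (143,398). I'll convert these to world positions.

```bash
cat >> h.py <<'E'
C0=np.array([.596,.0248]); YAW=np.radians(7.32)
def tom(P): c,s_=np.cos(YAW),np.sin(YAW); return np.array([[c,s_],[-s_,c]])@(np.asarray(P)[:2]-C0)
def tow(P): c,s_=np.cos(YAW),np.sin(YAW); return np.array([[c,-s_],[s_,c]])@np.asarray(P)+C0
E
python3 - <<'E'
from h import *
s=dict(np.load("top0.npz"))
for n,u,v,z in(("lock",440,297,.138),("pull",273,283,.130),("ptr",137,310,.08),("idx",143,398,.08)):
    P=ray(s,0,(u+.5)/5-.5+225,(v+.5)/5-.5+140,z); print(n,P.round(4),tom(P).round(4))
print("lock by model",tow([-.026,-.092]))
E
```

```text
lock [ 0.5822 -0.0676  0.138 ] [-0.0255 -0.0898]
pull [0.5894 0.0273 0.13  ] [-0.0063  0.0033]
ptr [0.5817 0.1059 0.08  ] [-0.0039  0.0823]
idx [0.5289 0.1008 0.08  ] [-0.0569  0.0839]
lock by model [ 0.5819337  -0.06976288]
```

Request:
step_arm:
  moves: [1,0.15,-0.25,0,0.03,1,0.3,-0.5,0,0.06,1,0.45,-0.75,0,0.09,1,0.6,-1,0,0.13]

```text
t: 0.6
tcp_pos: [0.2919, 0.3994, 0.3037]
tool_rot: [-0.068, 0.998, -0.0, -0.0]
force: [0.3, -0.4, -0.4]
finger_gap: 1.0
gripper_force: 0.0
```

Request:
step_arm:
  moves: [0.8,0.15,-0.25,0,-0.003,0.8,0.3,-0.5,0,-0.003,0.8,0.45,-0.75,0,-0.003,0.8,0.6,-1,0,-0.003]

```text
t: 1.1
tcp_pos: [0.412, 0.1993, 0.3038]
tool_rot: [-0.061, 0.998, 0.0, -0.0]
force: [1.6, 0.7, -0.0]
finger_gap: 0.799
gripper_force: 0.0
```

Request:
step_arm:
  moves: [0.8,0.15,-0.25,0,0,0.8,0.3,-0.5,0,0,0.8,0.45,-0.75,0,0,0.8,0.6,-1,0,0]

```text
t: 1.6
tcp_pos: [0.5319, -0.0008, 0.3037]
tool_rot: [-0.06, 0.998, 0.0, -0.0]
force: [0.8, 0.0, -0.5]
finger_gap: 0.799
gripper_force: 0.0
```

Request:
step_arm:
  moves: [0.8,0.13,-0.17,0,0,0.8,0.25,-0.34,-0.1,0,0.8,0.25,-0.34,-0.2,0,0.8,0.25,-0.34,-0.2,0]

```text
t: 2.1
tcp_pos: [0.5801, -0.0671, 0.2618]
tool_rot: [-0.06, 0.998, 0.001, -0.003]
force: [-0.4, 0.4, -0.0]
finger_gap: 0.798
gripper_force: 0.0
```

Request:
step_arm:
  moves: [0.8,0.01,-0.01,-0.1,0,0.7,0.01,-0.01,-0.2,0,0.7,0.01,-0.01,-0.3,0,0.7,0.01,-0.01,-0.4,0,0.7,0.01,-0.01,-0.4,0,0.7,0.01,-0.01,-0.4,0]

```text
t: 2.85
tcp_pos: [0.5838, -0.0687, 0.185]
tool_rot: [-0.061, 0.998, -0.0, 0.001]
force: [0.3, -0.3, 0.4]
finger_gap: 0.695
gripper_force: 0.0
```

Run:
```python
from h import *
a=manip.snapshot("side")["color"][150:280,210:380];b=manip.snapshot("top")["color"][140:260,225:345]
f=lambda i:cv2.resize(i,(400,int(400*i.shape[0]/i.shape[1])),interpolation=cv2.INTER_CUBIC)
a,b=f(a),f(b);o=np.zeros((400,800,3),np.uint8);o[:a.shape[0],:400]=a;o[:b.shape[0],400:]=b
cv2.imwrite("pics/c2.png",o);print(manip.sense()["tcp_pos"])
```

```text
[ 0.58399076 -0.06895152  0.18521063]
```

View pics/c2.png

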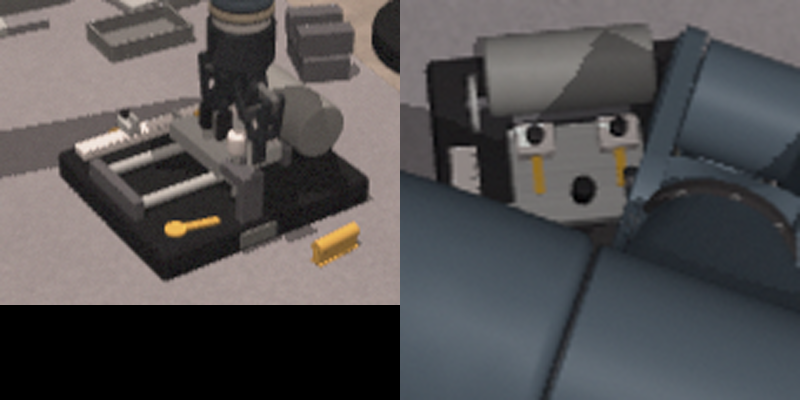

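The side crop shows the lock knob at (235,140) between the two open fingers, so I'll close on it.

Request:
step_arm:
  moves: [0.2,0,0,0,0,0.2,0,0,0,0,0.2,0,0,0,0,0.2,0,0,0,0,0.2,0,0,0,0,0.2,0,0,0,0]
  grip_force: 50

```text
t: 3.7
tcp_pos: [0.5832, -0.0671, 0.1843]
tool_rot: [-0.06, 0.998, 0.002, 0.0]
force: [-0.4, 6.4, 2.5]
finger_gap: 0.263
gripper_force: 48.7
```

Request:
step_arm:
  moves: [0.2,0,0,0.01,0,0.2,0,0,0.02,0,0.2,0,0,0.03,0,0.2,0,0,0.04,0,0.2,0,0,0.05,0,0.2,0,0,0.06,0,0.2,0,0,0.07,0,0.2,0,0,0.08,0,0.2,0,0,0.09,0,0.2,0,0,0.095,0,0.2,0,0,0.095,0]

```text
t: 5.08
tcp_pos: [0.5832, -0.0671, 0.2016]
tool_rot: [-0.06, 0.998, 0.002, -0.0]
force: [2.4, 5.4, -6.6]
finger_gap: 0.26
gripper_force: 49.4
```

Request:
step_arm:
  moves: [0.2,0,0,0.005,0,0.2,0,0,0.01,0,0.2,0,0,0.015,0,0.2,0,0,0.015,0]

```text
t: 5.58
tcp_pos: [0.5832, -0.0671, 0.2024]
tool_rot: [-0.06, 0.998, 0.002, -0.001]
force: [6.4, 5.7, -19.0]
finger_gap: 0.257
gripper_force: 50.2
```

Request:
step_arm:
  moves: [0.2,0,0,0.005,0,0.2,0,0,0.005,0,0.2,0,0,0.005,0]

```text
t: 5.95
tcp_pos: [0.5831, -0.0671, 0.2026]
tool_rot: [-0.06, 0.998, 0.002, -0.001]
force: [6.9, 4.9, -24.0]
finger_gap: 0.258
gripper_force: 50.3
```

Run:
```python
from h import *
s=manip.sense();print(s["tcp_pos"],s["force"],s["ft_torque"])
s=manip.snapshot("side");a=s["color"][190:260,270:350]
b=np.load("side0.npz")["color"][190:260,270:350]
cv2.imwrite("pics/c3.png",cv2.resize(np.hstack([b,a]),None,fx=5,fy=5,interpolation=cv2.INTER_CUBIC))
```

```text
[ 0.58314588 -0.06709047  0.20263644] [  6.89481278   4.87656129 -23.97601001] [ 0.56265302 -1.26681029 -0.06198596]
```

View pics/c3.png

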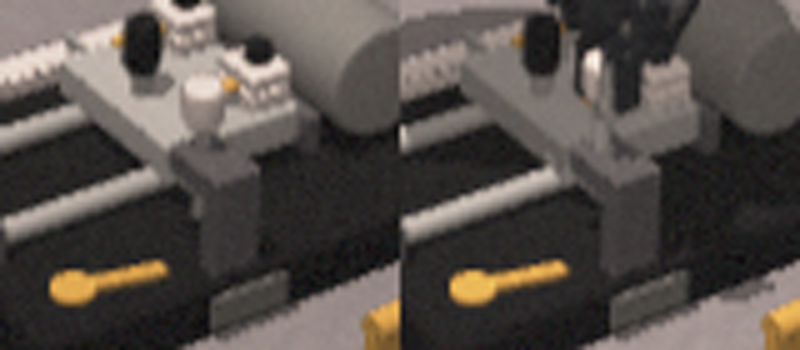

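The side crops (before on the left, now on the right) show the knob raised about 30 px with the steel pin exposed below it. The force also jumped to 24 N, so the pin is at its stop. I'll release and rise.

Request:
step_arm:
  moves: [0.7,0,0,-0.005,0,0.7,0,0,-0.005,0,0.7,0,0,-0.005,0,0.7,0,0,-0.005,0,0.7,0,0,0.1,0,0.7,0,0,0.2,0,0.7,0,0,0.35,0,0.7,0,0,0.35,0]

```text
t: 7.0
tcp_pos: [0.5847, -0.0695, 0.2797]
tool_rot: [-0.061, 0.998, -0.001, 0.003]
force: [0.6, -0.0, -0.8]
finger_gap: 0.704
gripper_force: 0.0
```

Request:
step_arm:
  moves: [0.7,0.01,0.15,0,0,0.7,0.02,0.3,0,0,0.7,0.03,0.46,0,0,0.7,0.03,0.46,0,0,0.7,0.03,0.46,0,0]

```text
t: 7.62
tcp_pos: [0.5891, 0.0227, 0.2763]
tool_rot: [-0.061, 0.998, -0.0, -0.001]
force: [-0.6, 0.2, 0.1]
finger_gap: 0.701
gripper_force: 0.0
```

Run:
```python
from h import *
print(manip.sense()["tcp_pos"])
a=manip.snapshot("side")["color"][160:260,230:350]
cv2.imwrite("pics/c4.png",cv2.resize(a,None,fx=5,fy=5,interpolation=cv2.INTER_CUBIC))
```

```text
[0.58906625 0.02270168 0.27626206]
```

View pics/c4.png

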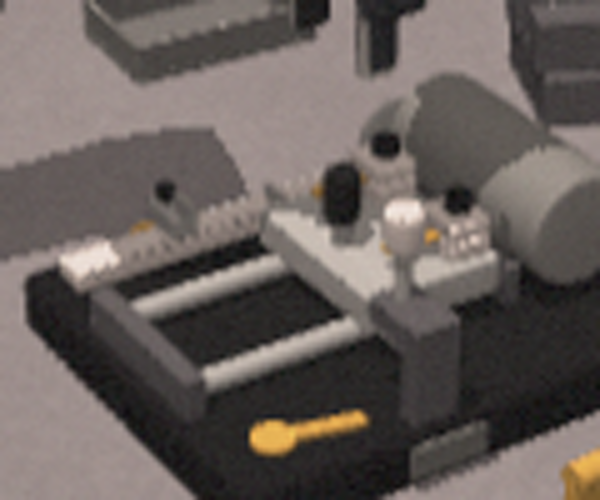

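The lock pin stays up with its stem visible at (403,275). Now I'll go down onto the pull knob and grip it.

Request:
step_arm:
  moves: [0.6,0,0.01,-0.15,0,0.6,0,0.01,-0.3,0,0.6,0,0.01,-0.42,0,0.6,0,0.01,-0.525,0,0.6,0,0.01,-0.525,0,0.6,0,0.01,-0.525,0,0.1,0,0.01,-0.525,0,0.1,0,0.01,-0.525,0,0.1,0,0.01,-0.525,0,0.1,0,0.01,-0.525,0,0.1,0,0.01,-0.525,0,0.1,0,0.01,-0.525,0]
  grip_force: 60

```text
t: 9.18
tcp_pos: [0.5896, 0.0268, 0.1734]
tool_rot: [-0.06, 0.998, 0.001, 0.001]
force: [-0.1, 6.4, 4.6]
finger_gap: 0.235
gripper_force: 58.5
```

Gripped; the knob sits at TCP (0.5896, 0.0268). Next I'll measure the pointer-to-index distance precisely by resampling the z = 80 mm plane from the clear starting pictures.

```bash
cat >> h.py <<'E'
def plane(s,xs,ys,z=.08):
    "resample the picture on machine plane z; rows = xs, cols = ys (machine m)"
    f=cam(s);K=np.array([[f,0,s["cx"]],[0,f,s["cy"]],[0,0,1.]])
    gx,gy=np.meshgrid(xs,ys,indexing="ij"); c,n=np.cos(YAW),np.sin(YAW)
    W=np.stack([c*gx-n*gy+C0[0],n*gx+c*gy+C0[1]+.0027,np.full_like(gx,z)],-1).reshape(-1,3)
    P=W@np.array(s["R"]).T+s["t"]; a=P[:,:2]/P[:,2:]; a=a*(1+s["k1"]*(a**2).sum(1,keepdims=True))
    uv=(a*f+[s["cx"],s["cy"]]).reshape(*gx.shape,2).astype(np.float32)
    return cv2.remap(s["color"],uv[...,0],uv[...,1],cv2.INTER_CUBIC)
E
python3 - <<'E'
from h import *
xs=np.arange(.03,-.09,-.0005); ys=np.arange(.12,.04,-.0005)
im=[]
for n in("top","side"):
    s=dict(np.load(n+"0.npz")); I=plane(s,xs,ys); im.append(cv2.resize(I,None,fx=2.4,fy=2.4))
    g=I.mean(2)
    for lo,hi in((.066,.070),(.070,.074),(.074,.078),(.078,.082),(.082,.086)):
        k=(ys>lo)&(ys<=hi);pr=g[:,k].mean(1)
        print(n,lo,pr[::4].astype(int))
cv2.imwrite("pics/c5.png",np.hstack(im))
E
```

```text
top 0.066 [ 34  35  36  36  36  36  36  37  36  34  35  37  37  29  20  14  86 152
 127  74  33  35  36  36  36  37  37  36  38  39  39  37  36  38  38  36
  37  37  36  36  36  36  38  39  39  38  38  38  39  40  39  38  38  38
  39  39  38  39  39  40]
top 0.07 [ 35  35  35  36  36  36  36  36  35  35  35  36  36  33  23  24  91 137
 118  74  38  37  35  36  37  37  37  37  38  37  37  37  37  37  37  37
  38  38  38  38  37  37  38  39  39  39  39  38  39  39  38  38  38  38
  38  38  38  39  39  39]
top 0.074 [ 36  36  35  35  36  35  36  36  37  37  35  35  36  38  26  31  83 127
 121  69  36  36  36  37  37  37  37  36  37  38  38  36  37  38  37  37
  37  37  37  37  37  37  36  36  37  38  38  38  38  38  38  39  38  38
  37  38  39  39  38  39]
top 0.078 [35 34 34 35 36 36 35 35 36 36 35 36 37 38 28 31 54 78 78 46 34 37 37 37
 37 37 37 36 37 38 38 38 38 38 38 37 37 38 38 37 36 44 55 65 57 43 38 37
 38 38 39 38 38 38 38 38 39 40 39 39]
top 0.082 [ 35  33  29  30  30  29  30  31  31  33  35  35  36  36  33  31  32  35
  36  30  30  30  30  29  31  34  34  36  38  37  37  36  3
[... 691 characters left out ...]
 185 180 170 162
 155 138 124 137 172 183 178 179 169 163 181 196 189 172 164 177 195 192
 177 166 174 193 192 181 181 179 161 122  92  90 100 100 116 144 165 161
 126 100 102 115 142 176]
side 0.078 [148 152 156 153 145 139 145 152 152 147 141 144 151 154 153 148 149 157
 153 142 132 137 148 150 150 139 127 137 155 155 142 130 136 154 157 148
 135 135 153 157 151 147 146 143 122 100  98 104 105 120 147 172 179 156
 119 103 105 113 131 156]
side 0.082 [138 138 140 140 135 132 134 138 139 138 135 136 139 143 145 144 149 151
 147 139 134 137 139 139 142 138 135 136 138 141 139 136 138 138 142 144
 138 138 140 140 141 140 138 132 124 120 112 104 110 131 157 175 177 152
 121 107 107 109 125 145]
```

View pics/c5.png

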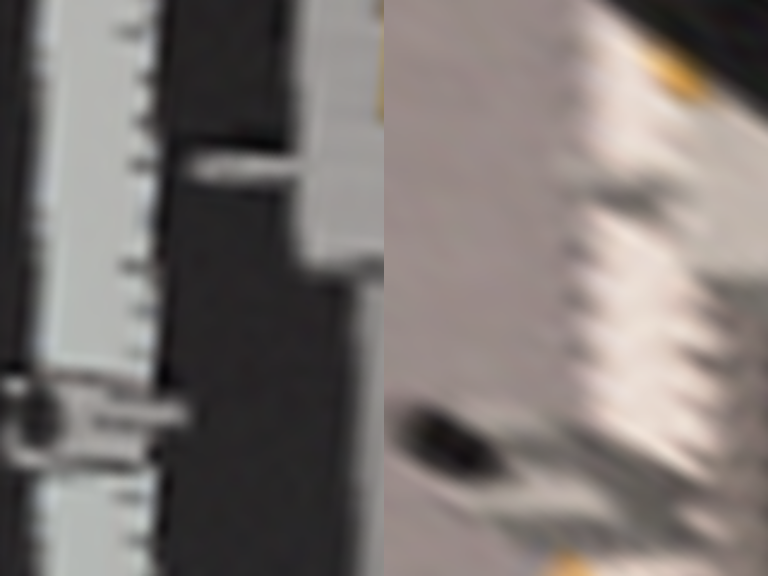

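In the rectified top view, the pointer blade is at (245,165), machine x ≈ -4.8 mm. The index blade is at (165,412), machine x ≈ -55.9 mm, so the travel is about 51 mm. I'll pull 45 mm first.

Request:
step_arm:
  moves: [0.1,-0.02,-0.0026,0,0,0.1,-0.045,-0.006,0,0,0.1,-0.07,-0.009,0,0,0.1,-0.095,-0.012,0,0,0.1,-0.12,-0.0155,0,0,0.1,-0.145,-0.0187,0,0,0.1,-0.17,-0.022,0,0,0.1,-0.195,-0.025,0,0,0.1,-0.215,-0.0276,0,0,0.1,-0.223,-0.0287,0,0,0.1,-0.223,-0.0287,0,0,0.1,-0.223,-0.0287,0,0]

```text
t: 10.68
tcp_pos: [0.5478, 0.0214, 0.1734]
tool_rot: [-0.059, 0.998, 0.001, 0.005]
force: [5.5, 9.6, -0.8]
finger_gap: 0.237
gripper_force: 58.7
```

```bash
cat > m.py <<'E'
from h import *
import sys
n=sys.argv[1]
st=manip.sense();d=st["tcp_pos"][:2]-[.5896,.0268];print("travel",-d@[np.cos(YAW),np.sin(YAW)],d@[-np.sin(YAW),np.cos(YAW)],st["force"],st["finger_gap"])
a=manip.snapshot("side");b=manip.snapshot("top");np.savez(n+"s.npz",**a);np.savez(n+"t.npz",**b)
A=a["color"][170:240,235:315];B=b["color"][175:245,225:305]
cv2.imwrite(f"pics/{n}.png",cv2.resize(np.hstack([A,B]),None,fx=5,fy=5,interpolation=cv2.INTER_CUBIC))
E
python3 m.py p45
```

```text
travel 0.042180259761525896 -4.7469390988480025e-05 [ 5.52787888  9.60055206 -0.76359021] 0.23676621043598423
```

View pics/p45.png

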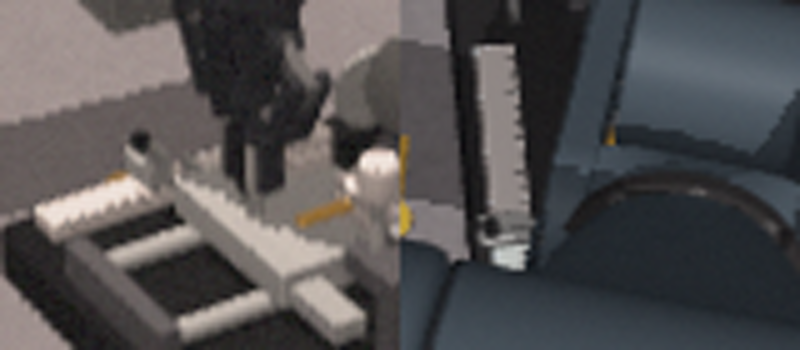

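The carriage is moving (travel ≈ 42 mm). In the side crop the index is near (145,160) and the carriage front edge runs from (180,170) to (290,270); the arm hides the index blade from the top camera. I'll pull about 8.9 mm more and then check from the side.

Request:
step_arm:
  moves: [0.1,-0.015,-0.002,0,0,0.1,-0.03,-0.004,0,0,0.1,-0.045,-0.0058,0,0,0.1,-0.045,-0.0058,0,0,0.1,-0.045,-0.0058,0,0]

```text
t: 11.4
tcp_pos: [0.5391, 0.0203, 0.1734]
tool_rot: [-0.059, 0.998, 0.001, 0.005]
force: [6.4, 10.2, -1.4]
finger_gap: 0.235
gripper_force: 59.0
```

```bash
python3 m.py p51
python3 - <<'E'
from h import *
xs=np.arange(-.02,-.09,-.0005); ys=np.arange(.11,.03,-.0005)
I=[plane(dict(np.load(n)),xs,ys) for n in("p45s.npz","p51s.npz")]
a=dict(np.load("p51s.npz"))["color"][180:220,240:290]
o=np.hstack([cv2.resize(i,None,fx=2.4,fy=2.4) for i in I])
z=cv2.resize(a,None,fx=6.4,fy=6.4,interpolation=cv2.INTER_CUBIC)
c=np.zeros((o.shape[0]+z.shape[0],max(o.shape[1],z.shape[1]),3),np.uint8);c[:o.shape[0],:o.shape[1]]=o;c[o.shape[0]:,:z.shape[1]]=z
cv2.imwrite("pics/c6.png",c);print(c.shape)
E
```

```text
travel 0.050949559448905196 -5.484194246734534e-05 [ 6.42521056 10.21640182 -1.40961583] 0.2348696522075238
(592, 768, 3)
```

View pics/c6.png

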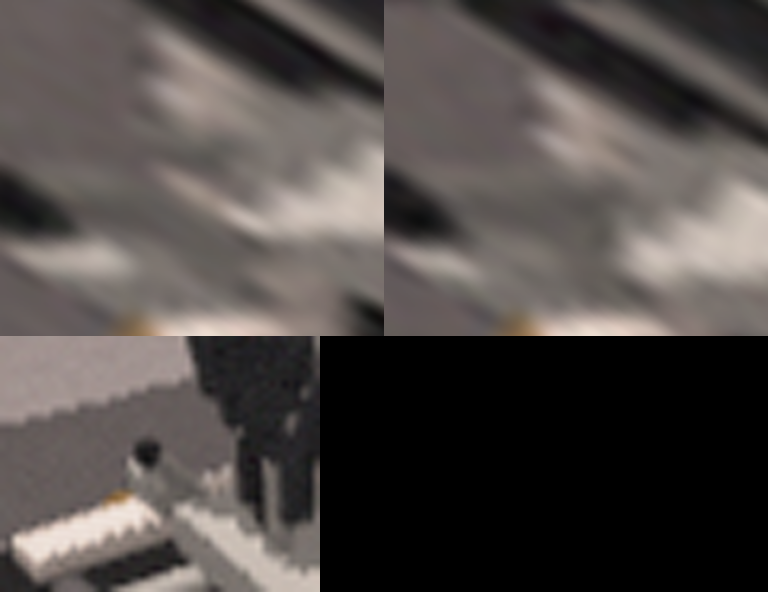

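The resampled views show that the light gap between pointer and index seen at 45 mm (210,205) has closed at 51 mm. I'll check the actual carriage travel numerically, using its front edge in the side pictures, in case the grip slipped.

Run:
```python
from h import *
xs=np.arange(.04,-.12,-.0005); 
out=[]
for lab,ys in (("y-40",np.arange(-.030,-.052,-.0005)),("y-60",np.arange(-.04,-.08,-.0005)),):
    s0=plane(dict(np.load("side0.npz")),xs,ys)
    for n in("p45s.npz","p51s.npz"):
        s1=plane(dict(np.load(n)),xs,ys)
        G=lambda I:cv2.Sobel(cv2.GaussianBlur(I.mean(2).astype(np.float32),(0,0),2),cv2.CV_32F,0,1)
        a,b=G(s0),G(s1)
        # template: front edge zone at home: x from -5 to -45
        i0=int((.04+.010)/.0005);i1=int((.04+.045)/.0005)
        r=cv2.matchTemplate(b,a[i0:i1],cv2.TM_CCOEFF_NORMED)[:,0]
        k=r.argmax();d=(r[k-1]-r[k+1])/(2*(r[k-1]-2*r[k]+r[k+1]));print(lab,n,(k+d-i0)*.5,r[k])
# depth: lug/carriage right-side points
for n in("side0","p45s","p51s"):
    X,_=cloud(dict(np.load(n+".npz")));m=np.isfinite(X[...,0])
    c,s_=np.cos(YAW),np.sin(YAW);D=X-[C0[0],C0[1]+.0027,0];mx=c*D[...,0]+s_*D[...,1];my=-s_*D[...,0]+c*D[...,1]
    k=m&(abs(X[...,2]-.08)<.004)&(abs(my+.04)<.014)&(mx<.04)&(mx>-.11)
    v=np.sort(mx[k]);print(n,k.sum(),(v[:12]*1000).round(1))
```

```text
y-40 p45s.npz 41.58585771173239 0.941413
y-40 p51s.npz 50.13034112751484 0.910387
y-60 p45s.npz 41.80443258583546 0.6139215
y-60 p51s.npz 50.386535324156284 0.60338205
side0 69 [-28.3 -28.3 -27.8 -27.3 -27.1 -26.4 -25.9 -25.5 -25.5 -25.5 -25.4 -23.8]
p45s 123 [-69.5 -69.4 -68.9 -68.  -67.4 -67.1 -66.5 -66.2 -65.6 -65.3 -64.5 -64.2]
p51s 113 [-79.  -78.6 -78.3 -77.8 -77.5 -77.3 -76.9 -76.2 -75.9 -75.6 -75.2 -75.1]
```

The pictures give about 50.3 mm of actual travel. The target from blade centroids and rear edges is 51.1–51.3 mm, so I'll nudge 1 mm more.

Request:
step_arm:
  moves: [0.1,-0.0025,-0.0003,0,0,0.1,-0.005,-0.0006,0,0,0.1,-0.005,-0.0006,0,0,0.1,-0.005,-0.0006,0,0]

```text
t: 12.0
tcp_pos: [0.5384, 0.0202, 0.1734]
tool_rot: [-0.059, 0.998, 0.001, 0.005]
force: [7.3, 10.8, -2.0]
finger_gap: 0.23
gripper_force: 58.8
```

```bash
python3 m.py p52
python3 - <<'E'
from h import *
xs=np.arange(.04,-.12,-.0005);ys=np.arange(-.030,-.052,-.0005)
G=lambda n:cv2.Sobel(cv2.GaussianBlur(plane(dict(np.load(n)),xs,ys).mean(2).astype(np.float32),(0,0),2),cv2.CV_32F,0,1)
a,b=G("side0.npz"),G("p52s.npz");r=cv2.matchTemplate(b,a[100:170],cv2.TM_CCOEFF_NORMED)[:,0];k=r.argmax()
print((k-100+(r[k-1]-r[k+1])/(2*(r[k-1]-2*r[k]+r[k+1])))*.5)
# index and pointer blade centre lines in the side picture, profiles along x on z=.08 at both sides of the gap
xs=np.arange(-.03,-.08,-.0005)
for n in("p45s","p51s","p52s"):
  for lo,hi in((.066,.072),(.074,.080),(.085,.091)):
    I=plane(dict(np.load(n+".npz")),xs,np.arange(hi,lo,-.0005)).mean(2).mean(1);print(n,lo,I[::4].astype(int))
E
```

```text
travel 0.05158795338879067 -5.347717167588657e-05 [ 7.26964628 10.84824864 -1.96557885] 0.2304534726226727
50.68202471733093
p45s 0.066 [114 144 148 143 146 153 152 139 125 112 101  90  88 104 130 139 125 108
  97  93  93  94  97 100 108]
p45s 0.074 [121 106 103 119 135 128 110  99 101 102  95  90 101 113 109 100  94  91
  90  91  99 110 116 118 115]
p45s 0.085 [ 92  93  94  92  92  93  93  92  93  93  91  92  96 102 103  97  88  84
  88 102 127 160 174 159 132]
p51s 0.066 [ 31  30  35  58  93 128 149 149 145 143 151 152 137 120 105  91  84  85
  90  92  92  94  97  97  96]
p51s 0.074 [ 39  57  88 116 133 127 109 102 114 133 128 112 106 104  99  93  90  88
  88  92 101 111 114 110 105]
p51s 0.085 [ 95  93  94  94  95  95  93  92  92  92  91  92  96 102 102  95  88  88
  93 102 107 110 115 124 125]
p52s 0.066 [ 27  30  32  50  81 120 147 148 142 143 152 154 137 120 107  95  87  85
  89  92  92  93  97  98  97]
p52s 0.074 [ 37  58  85 111 132 128 109 103 115 133 129 112 105 107 105  98  90  87
  87  90 100 112 114 109 103]
p52s 0.085 [ 92  92  92  93  93  92  91  91  91  93  93  93  96 102 103  97  89  85
  88  99 106 111 115 122 122]
```

View pics/p52.png

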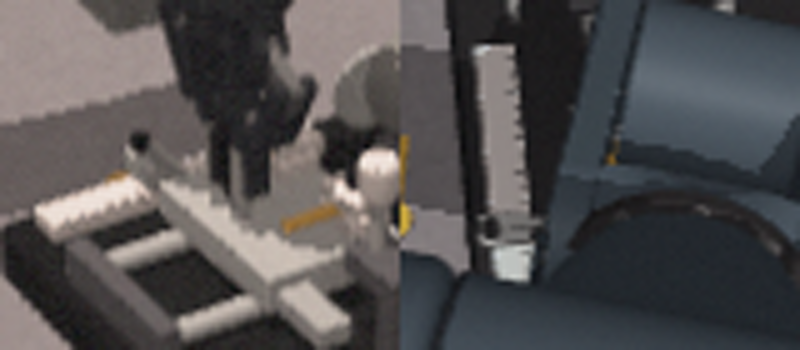

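In the side crop the pointer and index blades form one continuous line from (140,150) to (165,175), and the lock knob is still up at (380,165). A last 0.3 mm trim, then I hand in.

Request:
step_arm:
  moves: [0.1,-0.0015,-0.0002,0,0,0.1,-0.0015,-0.0002,0,0,0.1,-0.0015,-0.0002,0,0,0.1,-0.0015,-0.0002,0,0]

```text
t: 12.6
tcp_pos: [0.5382, 0.0201, 0.1734]
tool_rot: [-0.059, 0.998, 0.001, 0.005]
force: [6.9, 10.1, -1.8]
finger_gap: 0.235
gripper_force: 58.8
```

Run:
```python
from h import *
s=manip.sense();print(s["t"],s["tcp_pos"],s["force"],s["qd"].round(4));print(manip.sign_off())
```

```text
12.6 [0.53822401 0.02014477 0.17342182] [ 6.85120687 10.07700266 -1.829126  ] [-0.0008  0.0009  0.0003 -0.0013 -0.0005 -0.0006]
the job is handed in; nothing more can be done
None
```

The job is handed in at 12.6 s: the lock pin is up at its stop, and the gripper is still holding the carriage about 51 mm out, lined up with the index to within about 1 mm by my measurements; the arm hid the blade tips from the top camera.

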